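# Dispense a chip carrier and slide it into the gluing nest

### The job

Get one carrier disc ready for gluing: press the feeder's plunger fully down once and let it come back up, so that a single disc comes out on the apron and the next one drops into place. Then, with the fingertips, push that disc aside and along the apron until it is fully home in the round-ended nest (not the square-cornered one). Only push it, gently: do not grip or lift it, and leave everything else where it is.

Things in the scene. Friction and masses are not known exactly. Their poses are not given: they have to be found in the camera images.
- feeder: Disc feeder screwed to the counter. Origin on the counter below the magazine's axis; x = direction in which discs come out, z up. Flat aluminium apron, top 10 mm above the counter, x -22 to +158, y -100 to +100 mm, flush with the magazine's floor. Drive frame behind the magazine: x -123 to -45, y -21 to +19 mm, 88 mm above the counter (96 at the barrel); plunger on top at x = -104 mm, y = 0.
- chamber (a point): Centre of the magazine's floor, on its axis, at apron height: where the bottom disc lies. Magazine: clear tube, outer radius 21.5 mm, from 21 to 51 mm above the counter, on two low cheeks (feeder y 17 to 23 mm on either side, x -24 to +16 mm, 21 mm above the counter), between which the bottom disc leaves towards feeder +x.
- outlet (a point): Point on the apron, 47 mm ahead of the magazine's axis along feeder x, where a full plunger stroke leaves the centre of the disc (it may slide up to 10 mm farther).
- plunger (a joint): Travel of the spring plunger, m: 0 = up (rest), grows as it is pressed straight down, 0.025 = fully down at its stop. About 2 N to start, 4 to 5 N at the bottom; it springs back when let go. Rack and gear move the ejector blade under the magazine 2 mm for each mm: only a full stroke puts a disc out, and the next one drops when the blade is back.
- plunger_top (a point): Centre of the top of the plunger's black mushroom knob, 30 mm diameter; 138.5 mm above the counter at rest. Moves down with the plunger.
- nest_round: Aluminium block screwed to the apron, 40 x 66 mm, 6 mm high, with a ROUND-ended pocket (radius 17 mm). Origin: on the apron, under the centre of a disc that is fully home. A disc is pushed in along +x of this frame; the mouth lies 13 mm before the origin, flared from 34 to about 44 mm wide. A disc that is home stands 3 mm out of the mouth. On either side of the feeder's middle line.
- nest_square: The like block with a SQUARE-cornered pocket, for other carriers; same size and frame. Not used here.
- disc_1: The bottom disc of the stack, the one to be dispensed: plain aluminium carrier disc, 32 mm diameter, 8 mm thick, 20 g; origin at the centre of its underside, z up.
- disc_2: Disc number 2 from the bottom of the stack in the magazine: plain aluminium carrier disc, 32 mm diameter, 8 mm thick, 20 g; origin at the centre of its underside, z up.
- disc_3: Disc number 3 from the bottom of the stack in the magazine: plain aluminium carrier disc, 32 mm diameter, 8 mm thick, 20 g; origin at the centre of its underside, z up.
- disc_4: Disc number 4 from the bottom of the stack in the magazine: plain aluminium carrier disc, 32 mm diameter, 8 mm thick, 20 g; origin at the centre of its underside, z up.
- glue_syringe: glue syringe lying on the counter, about 114 mm long and 19 mm high; a loose bystander, leave it where it is.
- tweezers: steel tweezers lying on the counter, about 115 mm long, 8 mm high; a loose bystander, leave it where it is.
- vial_tall: glass vial with a screw cap, 17 mm diameter, 54 mm tall, standing on the counter; a loose bystander, leave it where it is.
- vial_short: glass vial with a screw cap, 15 mm diameter, 46 mm tall, standing on the counter; a loose bystander, leave it where it is.
- petri_dish: closed petri dish, 59 mm diameter, 14 mm high, on the counter; a loose bystander, leave it where it is.
- chip_box: flat gel box of chips, 57 x 52 x 12 mm, on the counter; a loose bystander, leave it where it is.
Not all that is in view belongs to the job. Leave any orange or purple look-alike of the disc_4 alone.

How it is judged:
By the outcome, as a careful person would: the job done as asked, in the order asked, and still so for the second after the job is handed in, with the robot touching nothing.
It also fails if it takes over 48 s, if anything falls off the work surface, if the arm or the gripper's body presses on something with over 40 N, if the wrist force passes 120 N, or if a joint passes its speed limit or range.

### The arm

A 6-joint arm with a two-finger parallel gripper is mounted at the origin on a cart in front of the work surface, level with it; the furniture and walls round the work are solid. World frame = base frame: x ahead of the robot, y to its left, z up, the work surface at z = 0. Lengths are in m, angles in rad, forces in N, time in s.
With the tool pointing down it reaches from about 0.375 to 0.9 m from the base axis. Payload 3.1 kg.
Tool frame: the origin (TCP) lies between the finger pads; the fingertips stand 25 mm ahead of it and the grasp point (between the pads) lies 6 mm ahead of it; z points along the fingers, x is the direction in which the jaws open and shut, and the axes are right-handed (so a half turn about z gives the same grasp; the last joint's range is limited). The gripper opens to 85 mm and grips with 20 to 120 N. Pads are 22 mm wide; open, the fingers measure 114 mm over their backs; the gripper's body (76 mm by 85 mm) begins 54 mm behind the grasp point. The pads swing forward as they close: fully open they stand 13 mm farther back than shut.
Start: joints at [1.101, 0.527, 1.433, -0, 1.181, -0.178], TCP at [0.179, 0.599, 0.256] pointing down, gripper open.
Joint ranges: [-3.08, 3.08], [-0.75, 2.2], [0.22, 2.44], [-1.43, 4.57], [0, 2.65], [-2.85, 2.85]. Speed limits (rad/s): [2.79, 2.79, 3.14, 3.14, 3.14, 3.14].

### API

Orientations are given as a unit quaternion [w, x, y, z].
In Python, from bench import status, capture, camera_params, order gives the robot as it stands. The module is installed in compiled form; this text tells all that it offers.
- The arm moves only by the tool play_rows, never from a script. Its argument "plan" is a list of rows, each a list of 6 numbers: the shift along the tool's x, y, z each as a share of 0.25 m, from -1 to 1, then the turn, a rotation vector about the tool's x, y, z each as a share of 120 degrees, from -1 to 1. In form: [[x, y, z, ax, ay, az], ...]. A call has 1 to 10 rows; each row is the pose to reach, as a shift and turn from the pose commanded when the call began, along the tool's axes at that moment; what a row does not reach only later rows make up. A row lasts 1/8 s, in which the tool goes at most 62.5 mm and 10.7 degrees, less where a joint would pass 70% of its speed; a pose out of reach is approached as far as the arm can. A call with a number of a shift or a turn outside -1 to 1 is refused whole. A call with a gripper value outside its range is refused whole. "fingers" is the closure, from -1 (fully open) to 1 (shut), set as the call begins (left out, the last holds). The fingers move at their own pace and stop on an object; "squeeze" is the grip in N (left out, the last holds). Time passes only in rows, so rows that repeat a pose let the fingers close. It gives the time, the measured TCP pose, the force and the opening at its end, in the units of the state.
- status.state(): the state, without advancing time (a new reading comes with each control period).
- capture(name): name is "side" or "top" or "wrist"; returns (picture, depth): 400x640x3 uint8, blue, green, red; 400x640 float32, m along the optical axis (not along the pixel's ray), 0 where there is no reading.
- camera_params(name): a dict with "K" (3x3 intrinsics, pixels), "extrinsics" (4x4, takes a point from world to camera coordinates). Camera axes: x right, y down, z forward; pixel columns grow to the right and rows downward; lengths in m; the calibration is good to about 2 mm. The wrist camera is an equidistant fisheye: a pixel r from the principal point sees the ray r / f radians off the axis. A picture is of the moment at which its call begins: read the wrist's pose just before it. camera_params takes no time and is no camera call; for the wrist camera it gives the pose at the moment of the call.
- order.close_job(): hands the job in, once; it reports no verdict.
The state is a dict: "t": time; "joint_pos": joint angles; "joint_velocities": joint speeds; "tau": joint torques, N m; "tool_pos": TCP position; "orientation": TCP orientation; "wrist_force": force on the tool from outside, world axes, zero at the start; "wrist_torque": the same for the moment, N m; "grip_width": finger opening in m.
Only numpy, scipy, OpenCV 4.12 (cv2) and the standard library are available. Lean on these libraries where they do the work, as an engineer would, in place of code of your own. Each camera call takes 0.05 s, during which the arm holds its last target. There are 200 camera calls.

## Working session

There is one attempt and no reset: what is moved stays moved. The work goes in short steps, Python scripts to look and compute and a tool call to move; the robot and the scene stay as the last step left them, time stands still between calls to the robot, and variables do not carry over. Pictures are saved under pics/ and viewed, about 8 in all and at most 12, crops included, and the job is handed in when it is done.

Besides the shell and the picture viewer there is one more tool, called after "Call:" by a JSON object that holds its "fn" and its "kwargs", one argument or row to a line. play_rows: Moves the arm, as the interface text tells. Its arguments: {"type":"object","properties":{"plan":{"type":"array","items":{"type":"array","items":{"type":"number"}}},"fingers":{"type":"number"},"squeeze":{"type":"number"}},"required":["plan"]}

```bash
mkdir -p pics; ls; python3 - <<'E'
from bench import status,capture,camera_params
import cv2,numpy as np
print(status.state())
for n in("top","side"):
    p,d=capture(n);cv2.imwrite(f"pics/{n}0.png",p);np.save(f"pics/{n}0.npy",d)
    c=camera_params(n);print(n,c["K"],c["extrinsics"])
E
```

```text
pics
{'t': 0.0, 'joint_pos': array([ 1.10149159e+00,  5.28492373e-01,  1.43395503e+00, -1.12550501e-05,
        1.18141760e+00, -1.78490200e-01]), 'joint_velocities': array([ 2.10196866e-03, -1.03774878e-03,  7.48918998e-04,  4.55395514e-04,
        5.78953069e-04,  8.98744711e-05]), 'tau': array([ 7.66469766e-04, -4.42358816e+01, -1.78026563e+01, -1.56487649e-04,
        8.10240948e-03, -1.23237271e-06]), 'tool_pos': array([0.17885686, 0.59813555, 0.25530071]), 'orientation': array([ 5.10588265e-04,  8.02099399e-01,  5.97189470e-01, -1.01499476e-03]), 'wrist_force': array([0.02477262, 0.26399552, 0.02834516]), 'wrist_torque': array([-0.03171744, -0.04155949, -0.03118047]), 'grip_width': 0.08530498878457343}
top [[488.29723282   0.         314.73513169]
 [  0.         488.29723282 202.21280092]
 [  0.           0.           1.        ]] [[ 0.02834578 -0.9995775   0.00642875 -0.04644245]
 [-0.98990143 -0.02896386 -0.13876691  0.55571615]
 [ 0.13889448 -0.00243037 -0.9903042   0.87662519]
 [ 0.          0.          0.          1.        ]]
side [[414.73629083   0.         322.49420302]
 [  0.         414.73629083 191.91548792]
 [  0.           0.           1.        ]] [[ 9.88710361e-01 -1.49838962e-01 -3.26611566e-04 -5.68578184e-01]
 [-9.49788971e-02 -6.25028090e-01 -7.74802488e-01  1.12008646e-01]
 [ 1.15891459e-01  7.66086269e-01 -6.32203288e-01  8.77141856e-01]
 [ 0.00000000e+00  0.00000000e+00  0.00000000e+00  1.00000000e+00]]
```

View pics/top0.png

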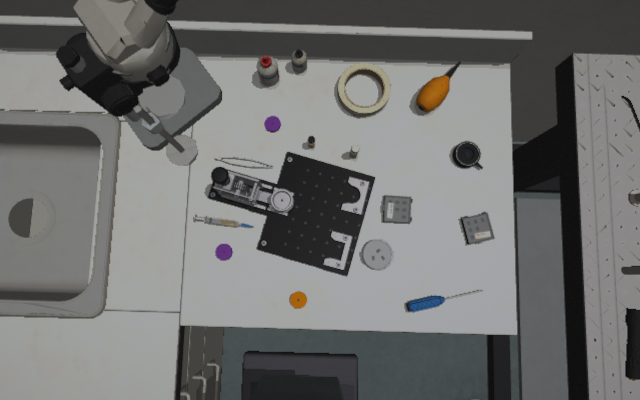

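View pics/side0.png

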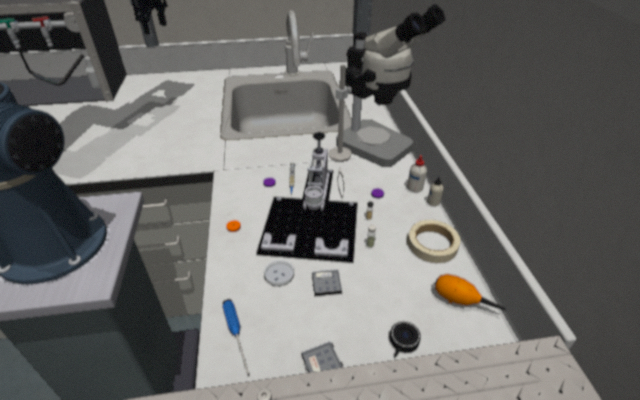

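```bash
python3 - <<'E'
import cv2
p=cv2.imread("pics/top0.png")
cv2.imwrite("pics/topc.png",cv2.resize(p[130:290,190:400],None,fx=3.8,fy=3.75,interpolation=cv2.INTER_CUBIC))
E
```

```text
(no output)
```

View pics/topc.png

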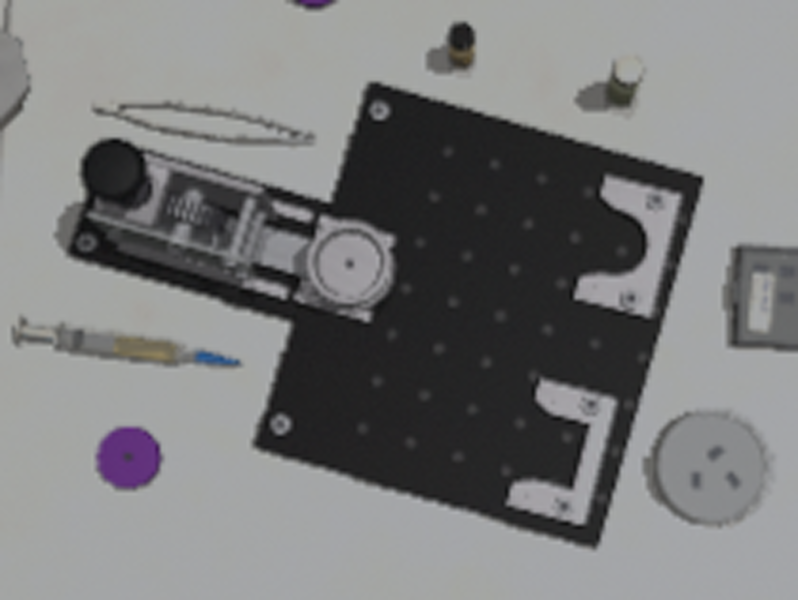

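```bash
cat > h.py <<'E'
import numpy as np,cv2
from bench import camera_params
from scipy.optimize import least_squares
def un(n,uv,z):
    c=camera_params(n);K,E=c["K"],np.array(c["extrinsics"])
    R,t=E[:3,:3],E[:3,3];C=-R.T@t
    uv=np.atleast_2d(uv).astype(float)
    r=(np.linalg.inv(K)@np.c_[uv,np.ones(len(uv))].T).T@R
    return C+r*((z-C[2])/r[:,2])[:,None]
def proj(n,P):
    c=camera_params(n);E=np.array(c["extrinsics"]);q=np.atleast_2d(P)@E[:3,:3].T+E[:3,3]
    q=q@np.array(c["K"]).T;return q[:,:2]/q[:,2:]
def pose(p,L): # p=x,y,yaw
    L=np.atleast_2d(L);c,s=np.cos(p[2]),np.sin(p[2])
    return np.c_[p[0]+c*L[:,0]-s*L[:,1],p[1]+s*L[:,0]+c*L[:,1]]
E
python3 - <<'E'
from h import *
f=lambda P:(np.array(P,float)+.5)/[3.8,3.75]-.5+[190,130]
cor=f([(369,83),(703,179),(597,547),(255,447)])
L=np.array([(-.022,.1),(.158,.1),(.158,-.1),(-.022,-.1)])
W=un("top",cor,.01)[:,:2]
s=least_squares(lambda p:(pose(p,L)-W).ravel(),[.55,.1,-1.6]);F=s.x
print("feeder",F,np.round(s.fun*1000,1))
print("plunger img",un("top",f([(114,168)]),.1385), "pred",pose(F,[-.104,0]))
# magazine disc-tube centre
print("tube img",un("top",f([(350,263)]),.051),"pred",F)
p=cv2.imread("pics/top0.png");g=p.min(2)
for nm,(x0,y0,x1,y1),gu in (("round",(570,165,695,330),None),("square",(500,370,620,530),None)):
    a=f([(x0,y0),(x1,y1)]).astype(int)
    m=np.zeros_like(g);m[a[0,1]:a[1,1],a[0,0]:a[1,0]]=g[a[0,1]:a[1,1],a[0,0]:a[1,0]]>110
    ap=cv2.fillPoly(np.zeros_like(g),[np.round(cor).astype(int)],255);m[ap==0]=0
    n,lab,st,_=cv2.connectedComponentsWithStats(m);k=1+np.argmax(st[1:,4]);ys,xs=np.where(lab==k)
    w=un("top",np.c_[xs,ys],.016)[:,:2].astype(np.float32)
    (c,sz,an)=cv2.minAreaRect(w*1000);print(nm,st[k],c,sz,an)
    # in feeder frame
    q=pose([0,0,-F[2]],np.array(c)/1000-F[:2]);print(" block centre in feeder mm",q*1000)
print("nextangles deg",np.degrees(F[2]))
print("outlet",pose(F,[.047,0]))
E
```

```text
feeder [ 0.55805563  0.03170223 -1.82933012] [ 1.2  0.1  1.1 -0.7 -1.4 -0.4 -0.9  1. ]
plunger img [[0.58529197 0.1308881  0.1385    ]] pred [[0.58464462 0.13224588]]
tube img [[0.55790811 0.03077212 0.051     ]] pred [ 0.55805563  0.03170223 -1.82933012]
round [341 177  28  38 426] (575.8201293945312, -106.96746826171875) (39.33919143676758, 65.34066009521484) 76.96761322021484
 block centre in feeder mm [[129.51939971  52.62687123]]
square [324 231  28  39 418] (469.65887451171875, -76.05717468261719) (39.37338638305664, 65.58927917480469) 76.43490600585938
 block centre in feeder mm [[126.77792499 -57.90883614]]
nextangles deg -104.81289537683216
outlet [[ 0.54603945 -0.01373577]]
```

```bash
cat >> h.py <<'E'
def cloud(n,d):
    c=camera_params(n);K,E=np.array(c["K"]),np.array(c["extrinsics"])
    v,u=np.mgrid[:400,:640];z=d.ravel();ok=z>0
    q=np.c_[u.ravel(),v.ravel(),np.ones(z.size)][ok]*z[ok,None]
    return (q@np.linalg.inv(K).T-E[:3,3])@E[:3,:3]
E
python3 - <<'E'
from h import *
for n in("top","side"):
    P=cloud(n,np.load(f"pics/{n}0.npy"))
    P=P[(P[:,2]>.03)&(P[:,0]>.1)&(P[:,0]<.85)&(P[:,1]>.03)&(P[:,1]<.7)]
    k=np.round(P[:,:2]/.05).astype(int);o={}
    for a,z in zip(map(tuple,k),P[:,2]):
        o.setdefault(a,[]).append(z)
    print(n,[(round(a[0]*.05,2),round(a[1]*.05,2),round(min(z),2),round(max(z),2),len(z)) for a,z in sorted(o.items()) if len(z)>3])
E
```

```text
top [(np.float64(0.55), np.float64(0.05), np.float64(0.03), np.float64(0.05), 209), (np.float64(0.55), np.float64(0.1), np.float64(0.03), np.float64(0.14), 263), (np.float64(0.55), np.float64(0.15), np.float64(0.03), np.float64(0.14), 152), (np.float64(0.6), np.float64(0.05), np.float64(0.03), np.float64(0.09), 36), (np.float64(0.6), np.float64(0.1), np.float64(0.03), np.float64(0.14), 408), (np.float64(0.6), np.float64(0.15), np.float64(0.08), np.float64(0.14), 200), (np.float64(0.65), np.float64(0.2), np.float64(0.17), np.float64(0.2), 64), (np.float64(0.65), np.float64(0.25), np.float64(0.03), np.float64(0.26), 584), (np.float64(0.65), np.float64(0.3), np.float64(0.03), np.float64(0.23), 214), (np.float64(0.7), np.float64(0.2), np.float64(0.03), np.float64(0.28), 391), (np.float64(0.7), np.float64(0.25), np.float64(0.03), np.float64(0.32), 1797), (np.float64(0.7), np.float64(0.3), np.float64(0.03), np.float64(0.3), 1967), (np.float64(0.7), np.float64(0.35), np.float64(0.03), np.float64(0.3), 375), (np.float64(0.75), np.float64(0.15), np.float64(0.03), np.float64(0.36), 155), (np.f
[... 3714 characters left out ...]
18), (np.float64(0.8), np.float64(0.1), np.float64(0.03), np.float64(0.08), 12), (np.float64(0.8), np.float64(0.15), np.float64(0.03), np.float64(0.39), 423), (np.float64(0.8), np.float64(0.2), np.float64(0.03), np.float64(0.39), 643), (np.float64(0.8), np.float64(0.25), np.float64(0.03), np.float64(0.33), 315), (np.float64(0.8), np.float64(0.3), np.float64(0.03), np.float64(0.33), 77), (np.float64(0.8), np.float64(0.35), np.float64(0.03), np.float64(0.03), 19), (np.float64(0.85), np.float64(0.05), np.float64(0.03), np.float64(0.08), 38), (np.float64(0.85), np.float64(0.2), np.float64(0.03), np.float64(0.39), 259), (np.float64(0.85), np.float64(0.25), np.float64(0.03), np.float64(0.37), 95)]
```

```bash
cat >> h.py <<'E'
from scipy.spatial.transform import Rotation as Ro
from bench import status
F=[0.55806,0.03170,-1.82933]; N=[0.5774,-0.1001,np.radians(-103.03)]
def mv(*T): # targets (x,y,z,toolY yaw deg) -> row values from the present pose
    s=status.state();q=s["orientation"];R=Ro.from_quat(q[[1,2,3,0]])
    y=R.as_matrix()[:,1];print("t",s["t"],"pos",np.round(s["tool_pos"],4),"yaw",np.degrees(np.arctan2(y[1],y[0])).round(2),"F",np.round(s["wrist_force"],2),"grip",round(s["grip_width"],4))
    for x,yy,z,w in T:
        w=np.radians(w);Y=np.array([np.cos(w),np.sin(w),0]);Z=np.array([0,0,-1.]);X=np.cross(Y,Z)
        G=Ro.from_matrix(np.c_[X,Y,Z])
        d=R.inv().apply(np.array([x,yy,z])-s["tool_pos"])/.25;r=(R.inv()*G).as_rotvec()/np.radians(120)
        print(np.round(np.r_[d,r],4).tolist())
E
python3 - <<'E'
from h import *
P=np.vstack([cloud(n,np.load(f"pics/{n}0.npy")) for n in("top","side")])
P=P[(P[:,2]>.17)&(P[:,0]>.5)&(P[:,1]>.1)&(P[:,1]<.5)]
r=np.hypot(P[:,0]-.585,P[:,1]-.1312);i=np.argsort(r)[:3];print(r[i],P[i])
mv((.40,.31,.255,-16.7),(.585,.1315,.22,-16.7),(.585,.1315,.18,-16.7))
E
```

```text
[0.11019203 0.11030959 0.11045022] [[0.64595038 0.22300051 0.17896571]
 [0.64798335 0.22176104 0.18347796]
 [0.64717529 0.22248792 0.18612987]]
t 0.1 pos [0.1789 0.5982 0.2554] yaw -16.66 F [-0.3   0.35  0.01] grip 0.0851
[-0.8508, 1.1778, 0.003, -0.0002, 0.0009, 0.0003]
[-1.3224, 2.0915, 0.1436, -0.0002, 0.0009, 0.0003]
[-1.3221, 2.0915, 0.3036, -0.0002, 0.0009, 0.0003]
```

Call:
{"fn": "play_rows", "kwargs": {
  "plan": [
    [-0.72, 1.0, 0, 0, 0, 0],
    [-0.72, 1.0, 0, 0, 0, 0],
    [-0.72, 1.0, 0, 0, 0, 0],
    [-0.72, 1.0, 0, 0, 0, 0],
    [-0.72, 1.0, 0, 0, 0, 0],
    [-0.72, 1.0, 0, 0, 0, 0],
    [-0.72, 1.0, 0, 0, 0, 0]
  ],
  "fingers": 1,
  "squeeze": 20
}}

```text
t: 0.98
tool_pos: [0.3668, 0.3546, 0.2561]
orientation: [-0.0, 0.802, 0.597, -0.0]
wrist_force: [-0.1, 0.4, 0.6]
grip_width: -0.0001
```

Call:
{"fn": "play_rows", "kwargs": {
  "plan": [
    [-0.4, 0.7, -0.02, 0, 0, 0],
    [-0.6, 1.0, 0.0, 0, 0, 0],
    [-0.6, 1.0, 0, 0, 0, 0],
    [-0.6, 1.0, 0, 0, 0, 0],
    [-0.6, 1.0, 0, 0, 0, 0],
    [-0.6, 1.0, 0, 0, 0, 0],
    [-0.6, 1.0, 0, 0, 0, 0]
  ]
}}

```text
t: 1.85
tool_pos: [0.5624, 0.141, 0.2558]
orientation: [-0.001, 0.802, 0.598, -0.001]
wrist_force: [-0.6, -0.1, 0.3]
grip_width: 0.0002
```

```bash
python3 -c "
from h import *
mv((.585,.1315,.18,-16.7),(.585,.1315,.165,-16.7))"
```

```text
t 1.85 pos [0.5624 0.141  0.2558] yaw -16.55 F [-0.62 -0.06  0.28] grip 0.0002
[-0.0106, 0.0982, 0.303, -0.001, 0.0, 0.0012]
[-0.0106, 0.0983, 0.363, -0.001, 0.0, 0.0012]
```

Call:
{"fn": "play_rows", "kwargs": {
  "plan": [
    [-0.0106, 0.098, 0.1, 0, 0, 0],
    [-0.0106, 0.098, 0.25, 0, 0, 0],
    [-0.0106, 0.098, 0.3, 0, 0, 0],
    [-0.0106, 0.098, 0.33, 0, 0, 0],
    [-0.0106, 0.098, 0.33, 0, 0, 0]
  ]
}}

```text
t: 2.48
tool_pos: [0.5861, 0.1304, 0.1743]
orientation: [0.0, 0.802, 0.598, 0.0]
wrist_force: [0.1, 0.2, -0.1]
grip_width: -0.0002
```

```bash
python3 -c "
from h import *
mv((.585,.1315,.14,-16.7))
for n in ('wrist','side'):
    p,d=capture(n) if 0 else __import__('bench').capture(n)
    cv2.imwrite('pics/%s1.png'%n,p)
    a=p
    if n=='side': cv2.imwrite('pics/side1c.png',cv2.resize(p[80:260,200:440],None,fx=3,fy=3,interpolation=cv2.INTER_CUBIC))"
```

```text
t 2.475 pos [0.5861 0.1304 0.1743] yaw -16.6 F [ 0.11  0.22 -0.06] grip -0.0002
[0.0028, -0.0056, 0.137, 0.0002, -0.0001, 0.0009]
```

View pics/side1c.png

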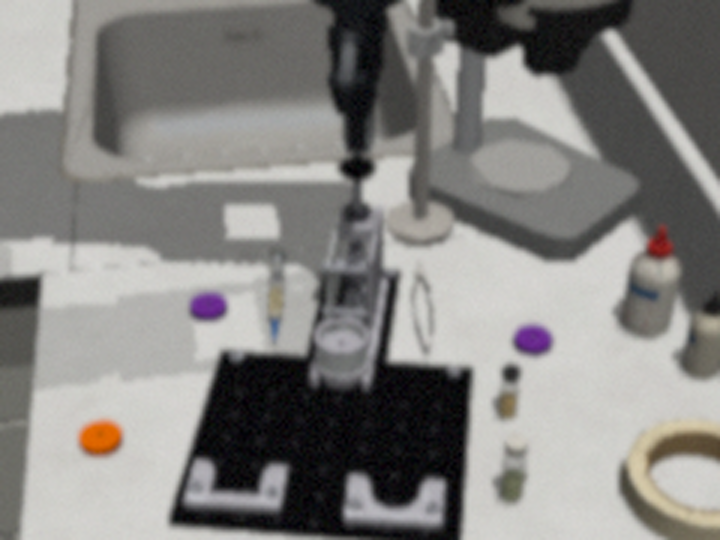

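The closed fingertips stand centred just above the black knob (crop 357,165). Now I press slowly.

Call:
{"fn": "play_rows", "kwargs": {
  "plan": [
    [0.001, -0.002, 0.03, 0, 0, 0],
    [0.001, -0.002, 0.045, 0, 0, 0],
    [0.001, -0.002, 0.06, 0, 0, 0],
    [0.001, -0.002, 0.075, 0, 0, 0],
    [0.001, -0.002, 0.09, 0, 0, 0],
    [0.001, -0.002, 0.105, 0, 0, 0],
    [0.001, -0.002, 0.115, 0, 0, 0],
    [0.001, -0.002, 0.125, 0, 0, 0],
    [0.001, -0.002, 0.132, 0, 0, 0],
    [0.001, -0.002, 0.132, 0, 0, 0]
  ]
}}

```text
t: 3.82
tool_pos: [0.5859, 0.13, 0.1406]
orientation: [-0.0, 0.802, 0.597, -0.0]
wrist_force: [-1.0, 0.2, 2.5]
grip_width: 0.0004
```

Call:
{"fn": "play_rows", "kwargs": {
  "plan": [
    [0, 0, 0.004, 0, 0, 0],
    [0, 0, 0.008, 0, 0, 0],
    [0, 0, 0.008, 0, 0, 0]
  ]
}}

```text
t: 4.2
tool_pos: [0.5859, 0.13, 0.1388]
orientation: [0.0, 0.802, 0.597, 0.0]
wrist_force: [-1.9, -0.1, 3.7]
grip_width: 0.0001
```

Call:
{"fn": "play_rows", "kwargs": {
  "plan": [
    [0, 0, 0.003, 0, 0, 0],
    [0, 0, 0.004, 0, 0, 0],
    [0, 0, 0.004, 0, 0, 0]
  ]
}}

```text
t: 4.58
tool_pos: [0.5859, 0.1301, 0.1383]
orientation: [0.0, 0.802, 0.597, 0.0]
wrist_force: [-1.9, -0.3, 7.7]
grip_width: -0.0003
```

Call:
{"fn": "play_rows", "kwargs": {
  "plan": [
    [0, 0, 0.004, 0, 0, 0],
    [0, 0, 0.005, 0, 0, 0],
    [0, 0, 0.005, 0, 0, 0]
  ]
}}

```text
t: 4.95
tool_pos: [0.5859, 0.1301, 0.1382]
orientation: [0.0, 0.802, 0.597, 0.0]
wrist_force: [-3.7, 0.7, 13.2]
grip_width: -0.0
```

```bash
python3 -c "
from h import *
from bench import capture
mv()
p,d=capture('top');cv2.imwrite('pics/top2.png',p);cv2.imwrite('pics/top2c.png',cv2.resize(p[130:290,190:400],None,fx=3.8,fy=3.75,interpolation=cv2.INTER_CUBIC))"
```

```text
t 4.95 pos [0.5859 0.1301 0.1382] yaw -16.65 F [-3.66  0.7  13.24] grip -0.0
```

View pics/top2c.png

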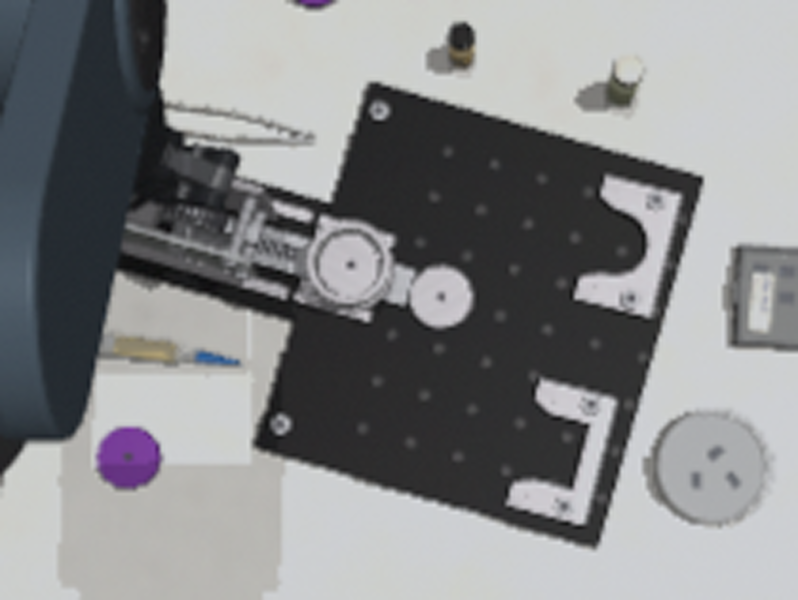

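The stop is reached (force jumps to 13 N with no further travel) and the disc is out at crop (440,297), with the blade still behind it. I release the plunger.

Call:
{"fn": "play_rows", "kwargs": {
  "plan": [
    [0, 0, -0.02, 0, 0, 0],
    [0, 0, -0.05, 0, 0, 0],
    [0, 0, -0.08, 0, 0, 0],
    [0, 0, -0.11, 0, 0, 0],
    [0, 0, -0.16, 0, 0, 0],
    [0, 0, -0.28, 0, 0, 0],
    [0, 0, -0.36, 0, 0, 0],
    [0, 0, -0.36, 0, 0, 0]
  ],
  "fingers": 0.67
}}

```text
t: 6.0
tool_pos: [0.587, 0.1303, 0.2287]
orientation: [0.001, 0.802, 0.597, 0.002]
wrist_force: [0.7, -0.4, -0.1]
grip_width: 0.014
```

```bash
python3 -c "
from h import *
from bench import capture
f=lambda P:(np.array(P,float)+.5)/[3.8,3.75]-.5+[190,130]
p,d=capture('top');cv2.imwrite('pics/top3.png',p);cv2.imwrite('pics/top3c.png',cv2.resize(p[130:290,190:400],None,fx=3.8,fy=3.75,interpolation=cv2.INTER_CUBIC))
x0,y0=f([405,258]).astype(int);x1,y1=f([520,350]).astype(int)
m=(p[y0:y1,x0:x1].min(2)>90).astype(np.uint8)
n,l,st,c=cv2.connectedComponentsWithStats(m);k=1+np.argmax(st[1:,4]);print(st[k])
D=un('top',c[k]+[x0,y0],.018)[0];print('disc',D)
rel=D[:2]-N[:2];print('in nest mm',pose([0,0,-N[2]],rel)*1000,'in feeder',pose([0,0,-F[2]],D[:2]-F[:2])*1000)
mv()"
```

```text
[  2   3  17  17 222]
disc [ 0.54680329 -0.01354149  0.018     ]
in nest mm [[-77.43143846 -49.32449935]] in feeder [[46.61586163  0.68397913]]
t 6.05 pos [0.5861 0.1302 0.2273] yaw -16.66 F [-0.28  0.27 -0.7 ] grip 0.014
```

View pics/top3c.png

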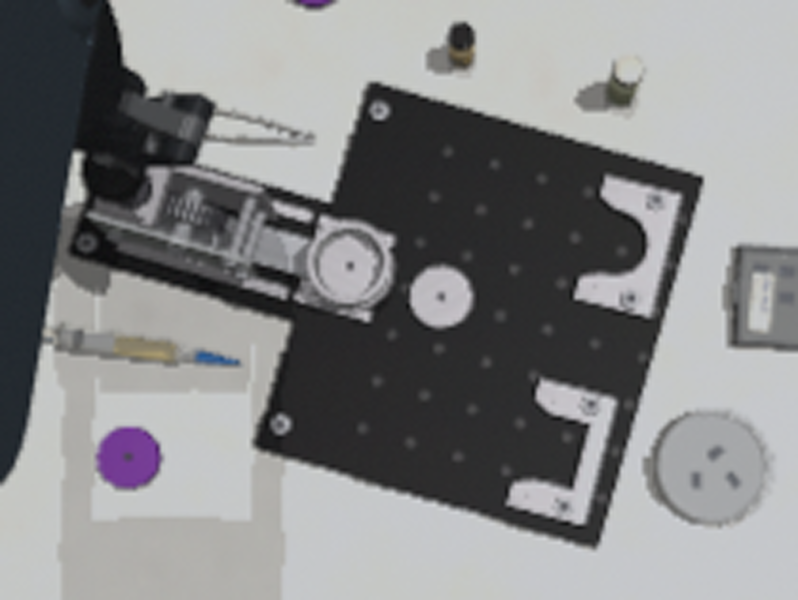

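```bash
cat >> h.py <<'E'
def nt(x,y,z,w): # nest-frame mm, TCP z, yaw
    return (*pose(N,[x/1000,y/1000])[0],z,w)
E
python3 -c "
from h import *
print(nt(-74.4,-84,.2,-13))
mv(nt(-74.4,-84,.22,-13),nt(-74.4,-84,.07,-13))"
```

```text
(np.float64(0.5123371331039751), np.float64(-0.008676899247125957), 0.2, -13)
t 6.05 pos [0.5861 0.1302 0.2273] yaw -16.66 F [-0.28  0.27 -0.7 ] grip 0.014
[-0.6167, -0.1234, 0.0287, 0.0007, -0.0003, -0.0305]
[-0.6171, -0.1243, 0.6287, 0.0007, -0.0003, -0.0305]
```

Call:
{"fn": "play_rows", "kwargs": {
  "plan": [
    [-0.25, -0.05, 0.02, 0, 0, -0.015],
    [-0.5, -0.1, 0.03, 0, 0, -0.03],
    [-0.617, -0.124, 0.03, 0, 0, -0.0305],
    [-0.617, -0.124, 0.2, 0, 0, -0.0305],
    [-0.617, -0.124, 0.4, 0, 0, -0.0305],
    [-0.617, -0.124, 0.58, 0, 0, -0.0305],
    [-0.617, -0.124, 0.63, 0, 0, -0.0305],
    [-0.617, -0.124, 0.63, 0, 0, -0.0305]
  ]
}}

```text
t: 7.05
tool_pos: [0.5114, -0.0087, 0.0684]
orientation: [-0.001, 0.783, 0.623, -0.001]
wrist_force: [-0.0, 0.2, 0.4]
grip_width: 0.0143
```

```bash
python3 -c "
from h import *
mv(nt(-74.4,-84,.055,-13),nt(-74.4,-84,.0375,-13))"
```

```text
t 7.05 pos [ 0.5114 -0.0087  0.0684] yaw -13.0 F [-0.04  0.19  0.44] grip 0.0143
[0.0008, 0.0038, 0.0535, -0.0011, -0.0, -0.0]
[0.0008, 0.004, 0.1235, -0.0011, -0.0, -0.0]
```

Call:
{"fn": "play_rows", "kwargs": {
  "plan": [
    [0, 0, 0.05, 0, 0, 0],
    [0, 0, 0.1, 0, 0, 0],
    [0, 0, 0.12, 0, 0, 0],
    [0, 0, 0.12, 0, 0, 0]
  ]
}}

```text
t: 7.55
tool_pos: [0.5118, -0.0088, 0.0388]
orientation: [-0.0, 0.783, 0.623, -0.0]
wrist_force: [0.0, 1.5, 0.0]
grip_width: 0.0142
```

```bash
python3 -c "
from h import *
from bench import capture
mv(nt(-74.4,-68,.0375,-13),nt(-62,-25.4,.0375,-13))
p,d=capture('side');cv2.imwrite('pics/s4.png',cv2.resize(p[170:260,240:380],None,fx=5,fy=5,interpolation=cv2.INTER_CUBIC))"
```

```text
t 7.55 pos [ 0.5118 -0.0088  0.0388] yaw -13.0 F [0.01 1.52 0.  ] grip 0.0142
[0.0008, 0.0661, 0.0053, -0.0003, -0.0, 0.0]
[-0.0489, 0.2365, 0.0052, -0.0003, -0.0, 0.0]
```

View pics/s4.png

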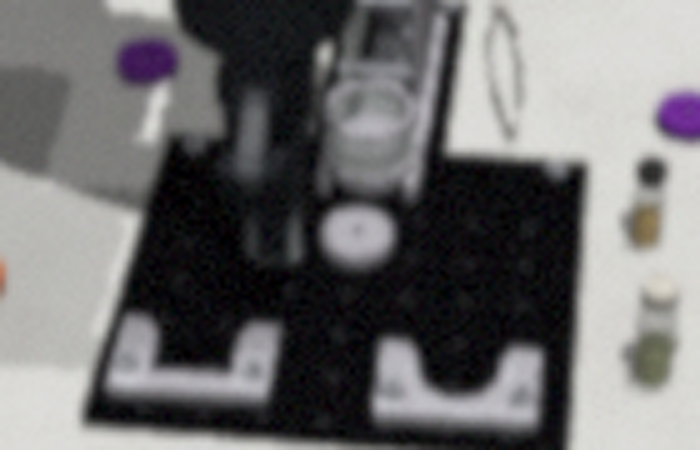

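Call:
{"fn": "play_rows", "kwargs": {
  "plan": [
    [0, 0.015, 0.003, 0, 0, 0],
    [0, 0.03, 0.005, 0, 0, 0],
    [0, 0.042, 0.005, 0, 0, 0],
    [0, 0.054, 0.005, 0, 0, 0],
    [0, 0.066, 0.005, 0, 0, 0],
    [-0.003, 0.078, 0.005, 0, 0, 0],
    [-0.006, 0.09, 0.005, 0, 0, 0],
    [-0.009, 0.102, 0.005, 0, 0, 0],
    [-0.012, 0.114, 0.005, 0, 0, 0],
    [-0.015, 0.126, 0.005, 0, 0, 0]
  ]
}}

```text
t: 8.85
tool_pos: [0.5419, -0.0197, 0.0378]
orientation: [-0.0, 0.783, 0.622, -0.0]
wrist_force: [-0.1, 0.1, 0.5]
grip_width: 0.0138
```

```bash
cat >> h.py <<'E'
def disc(tag,show=None):
    from bench import capture
    p,d=capture('top');cv2.imwrite(f'pics/{tag}.png',p)
    # bright round blob on the apron, seen at z=.018
    c=proj('top',np.c_[pose(F,[(-.02,.1),(.156,.1),(.156,-.1),(-.02,-.1)]),np.full(4,.01)])
    m=cv2.fillPoly(np.zeros(p.shape[:2],np.uint8),[np.round(c).astype(int)],1)*(p.min(2)>90)
    n,l,st,ce=cv2.connectedComponentsWithStats(m.astype(np.uint8))
    for k in range(1,n):
        if st[k,4]>40:
            D=un('top',ce[k],.018)[0,:2];print(st[k],'nest mm',np.round(pose([0,0,-N[2]],D-N[:2])[0]*1000,1))
    return p
E
python3 -c "
from h import *
disc('top5')
mv(nt(-62,-25.4,.0375,-13))"
```

```text
[302 179  32  11 107] nest mm [-64.7   2.8]
[350 179  20  36 356] nest mm [17.9 -0.2]
t 8.9 pos [ 0.5425 -0.0199  0.0379] yaw -13.01 F [ 0.22 -0.15 -0.05] grip 0.0139
[-0.0331, 0.1065, 0.0015, 0.0005, 0.0, -0.0001]
```

Call:
{"fn": "play_rows", "kwargs": {
  "plan": [
    [-0.003, 0.012, 0.001, 0, 0, 0],
    [-0.007, 0.024, 0.001, 0, 0, 0],
    [-0.011, 0.036, 0.001, 0, 0, 0],
    [-0.015, 0.048, 0.001, 0, 0, 0],
    [-0.019, 0.06, 0.001, 0, 0, 0],
    [-0.023, 0.072, 0.001, 0, 0, 0],
    [-0.027, 0.084, 0.001, 0, 0, 0],
    [-0.03, 0.095, 0.001, 0, 0, 0],
    [-0.033, 0.106, 0.001, 0, 0, 0],
    [-0.033, 0.106, 0.001, 0, 0, 0]
  ]
}}

```text
t: 10.15
tool_pos: [0.5661, -0.0337, 0.0376]
orientation: [0.0, 0.783, 0.622, 0.0]
wrist_force: [0.4, -0.5, 0.2]
grip_width: 0.0138
```

```bash
python3 -c "
from h import *
mv(nt(-62,-45,.0375,-13),nt(-95,-45,.15,-13))"
```

```text
t 10.15 pos [ 0.5661 -0.0337  0.0376] yaw -13.01 F [ 0.43 -0.49  0.15] grip 0.0138
[-0.0005, -0.076, 0.0003, 0.0002, -0.0, -0.0001]
[0.1315, -0.0757, -0.4497, 0.0002, -0.0, -0.0001]
```

Call:
{"fn": "play_rows", "kwargs": {
  "plan": [
    [0, -0.03, 0, 0, 0, 0],
    [0, -0.076, 0, 0, 0, 0],
    [0, -0.12, -0.12, 0, 0, 0],
    [0, -0.2, -0.3, 0, 0, 0],
    [0, -0.3, -0.45, 0, 0, 0],
    [0, -0.4, -0.45, 0, 0, 0],
    [0, -0.4, -0.45, 0, 0, 0]
  ]
}}

```text
t: 11.02
tool_pos: [0.4653, -0.0101, 0.1503]
orientation: [-0.001, 0.783, 0.623, -0.001]
wrist_force: [0.6, -0.6, -0.9]
grip_width: 0.0141
```

```bash
python3 -c "
from h import *
p=disc('top6');cv2.imwrite('pics/top6c.png',cv2.resize(p[130:290,190:400],None,fx=3.8,fy=3.75,interpolation=cv2.INTER_CUBIC))
mv(nt(-105,-2,.12,-103),nt(-105,-2,.0375,-103))"
```

```text
[310 177  17  17 219] nest mm [-66.3   1.4]
[341 177  29  38 494] nest mm [11.3 -0.1]
[275 188  19  11 106] nest mm [-125.7  -29.6]
t 11.075 pos [ 0.4674 -0.0107  0.1502] yaw -12.99 F [ 0.31  0.34 -0.17] grip 0.0145
[0.1706, 0.5016, 0.1205, -0.0002, 0.0002, 0.7501]
[0.1706, 0.5017, 0.4505, -0.0002, 0.0002, 0.7501]
```

View pics/top6c.png

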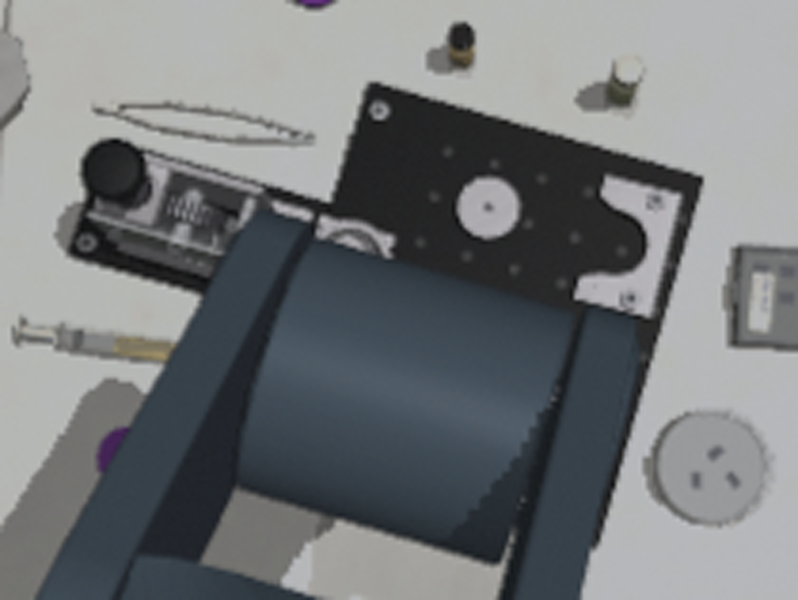

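Call:
{"fn": "play_rows", "kwargs": {
  "plan": [
    [0.02, 0.1, 0.02, 0, 0, 0.088],
    [0.05, 0.2, 0.04, 0, 0, 0.176],
    [0.07, 0.3, 0.05, 0, 0, 0.264],
    [0.1, 0.4, 0.06, 0, 0, 0.352],
    [0.13, 0.48, 0.07, 0, 0, 0.44],
    [0.15, 0.5, 0.07, 0, 0, 0.528],
    [0.15, 0.51, 0.07, 0, 0, 0.616],
    [0.15, 0.51, 0.07, 0, 0, 0.704],
    [0.15, 0.51, 0.07, 0, 0, 0.75],
    [0.15, 0.51, 0.07, 0, 0, 0.75]
  ]
}}

```text
t: 12.32
tool_pos: [0.6017, -0.0035, 0.1316]
orientation: [0.0, 0.994, -0.113, -0.0]
wrist_force: [0.1, 0.6, 0.1]
grip_width: 0.0141
```

```bash
python3 -c "
from h import *
mv(nt(-100,1,.06,-103),nt(-100,1,.0375,-103))"
```

```text
t 12.325 pos [ 0.6017 -0.0035  0.1316] yaw -102.95 F [0.08 0.62 0.08] grip 0.0141
[-0.0036, -0.0015, 0.2866, 0.0, 0.0001, 0.0004]
[-0.0036, -0.0015, 0.3766, 0.0, 0.0001, 0.0004]
```

Call:
{"fn": "play_rows", "kwargs": {
  "plan": [
    [-0.0036, -0.0015, 0.1, 0, 0, 0],
    [-0.0036, -0.0015, 0.22, 0, 0, 0],
    [-0.0036, -0.0015, 0.3, 0, 0, 0],
    [-0.0036, -0.0015, 0.36, 0, 0, 0],
    [-0.0036, -0.0015, 0.374, 0, 0, 0],
    [-0.0036, -0.0015, 0.374, 0, 0, 0]
  ]
}}

```text
t: 13.08
tool_pos: [0.6005, -0.0027, 0.0392]
orientation: [0.0, 0.994, -0.113, 0.0]
wrist_force: [0.3, -0.9, 0.9]
grip_width: 0.0137
```

```bash
python3 -c "
from h import *
mv(nt(-90,1,.0375,-103),nt(-45,0,.0375,-103),nt(-26,0,.0375,-103))"
```

```text
t 13.075 pos [ 0.6005 -0.0027  0.0392] yaw -102.98 F [ 0.34 -0.91  0.92] grip 0.0137
[0.0016, 0.0404, 0.0066, -0.0, -0.0002, 0.0002]
[-0.0026, 0.2204, 0.0066, -0.0, -0.0002, 0.0002]
[-0.0026, 0.2964, 0.0066, -0.0, -0.0002, 0.0002]
```

Call:
{"fn": "play_rows", "kwargs": {
  "plan": [
    [0, 0.02, 0.004, 0, 0, 0],
    [0, 0.04, 0.006, 0, 0, 0],
    [0, 0.055, 0.006, 0, 0, 0],
    [-0.001, 0.07, 0.006, 0, 0, 0],
    [-0.002, 0.085, 0.006, 0, 0, 0],
    [-0.0025, 0.1, 0.006, 0, 0, 0],
    [-0.0025, 0.115, 0.006, 0, 0, 0],
    [-0.0025, 0.13, 0.006, 0, 0, 0],
    [-0.0025, 0.145, 0.006, 0, 0, 0],
    [-0.0025, 0.16, 0.006, 0, 0, 0]
  ]
}}

```text
t: 14.32
tool_pos: [0.5905, -0.0417, 0.0375]
orientation: [0.0, 0.994, -0.113, -0.0]
wrist_force: [-0.1, 0.1, 0.0]
grip_width: 0.0142
```

```bash
python3 -c "
from h import *
from bench import capture
mv(nt(-45,0,.0375,-103),nt(-26,0,.0375,-103))
p,d=capture('side');cv2.imwrite('pics/s7.png',cv2.resize(p[170:260,240:380],None,fx=5,fy=5,interpolation=cv2.INTER_CUBIC))"
```

```text
t 14.325 pos [ 0.5905 -0.0417  0.0375] yaw -103.0 F [-0.14  0.13  0.  ] grip 0.0142
[0.0016, 0.0593, 0.0001, 0.0, 0.0, 0.0]
[0.0015, 0.1353, 0.0001, 0.0, 0.0, 0.0]
```

View pics/s7.png

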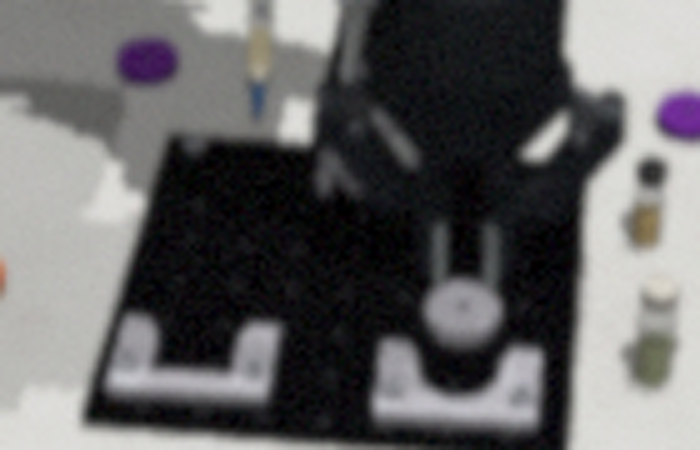

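The disc sits centred in the two-finger fork, in line with the round pocket. I keep pushing.

Call:
{"fn": "play_rows", "kwargs": {
  "plan": [
    [0.001, 0.015, 0, 0, 0, 0],
    [0.0015, 0.03, 0, 0, 0, 0],
    [0.0015, 0.045, 0, 0, 0, 0],
    [0.0015, 0.06, 0, 0, 0, 0],
    [0.0015, 0.072, 0, 0, 0, 0],
    [0.0015, 0.084, 0, 0, 0, 0],
    [0.0015, 0.096, 0, 0, 0, 0],
    [0.0015, 0.108, 0, 0, 0, 0],
    [0.0015, 0.12, 0, 0, 0, 0],
    [0.0015, 0.12, 0, 0, 0, 0]
  ]
}}

```text
t: 15.62
tool_pos: [0.5841, -0.0711, 0.0376]
orientation: [0.0, 0.994, -0.113, -0.0]
wrist_force: [0.2, -0.4, 0.4]
grip_width: 0.0141
```

```bash
python3 -c "
from h import *
p=disc('top8')
mv(nt(-26,0,.0375,-103),nt(-23,0,.0375,-103))"
```

```text
[ 257  220   98   57 2802] nest mm [ -57.7 -123.8]
t 15.675 pos [ 0.5841 -0.0709  0.0375] yaw -103.01 F [-0.57 -0.73 -0.91] grip 0.014
[0.0001, 0.0159, 0.0002, 0.0, 0.0, -0.0001]
[0.0001, 0.0279, 0.0002, 0.0, 0.0, -0.0001]
```

Now in 1 mm steps until force rises.

Call:
{"fn": "play_rows", "kwargs": {
  "plan": [
    [0, 0.004, 0, 0, 0, 0],
    [0, 0.008, 0, 0, 0, 0],
    [0, 0.012, 0, 0, 0, 0],
    [0, 0.012, 0, 0, 0, 0],
    [0, 0.012, 0, 0, 0, 0]
  ]
}}

```text
t: 16.3
tool_pos: [0.5835, -0.0737, 0.0376]
orientation: [0.0, 0.994, -0.113, -0.0]
wrist_force: [-0.2, -0.8, 0.5]
grip_width: 0.014
```

Call:
{"fn": "play_rows", "kwargs": {
  "plan": [
    [0, 0.003, 0, 0, 0, 0],
    [0, 0.006, 0, 0, 0, 0],
    [0, 0.006, 0, 0, 0, 0],
    [0, 0.006, 0, 0, 0, 0]
  ]
}}

```text
t: 16.8
tool_pos: [0.5832, -0.0752, 0.0376]
orientation: [-0.0, 0.994, -0.113, -0.0]
wrist_force: [0.2, 0.1, 0.4]
grip_width: 0.0142
```

Call:
{"fn": "play_rows", "kwargs": {
  "plan": [
    [0, 0.002, 0, 0, 0, 0],
    [0, 0.004, 0, 0, 0, 0],
    [0, 0.004, 0, 0, 0, 0],
    [0, 0.004, 0, 0, 0, 0]
  ]
}}

```text
t: 17.3
tool_pos: [0.583, -0.0761, 0.0376]
orientation: [-0.0, 0.994, -0.113, 0.0]
wrist_force: [-0.0, 1.1, -0.9]
grip_width: 0.0139
```

```bash
python3 -c "
from h import *
from bench import capture
mv()
p,d=capture('side');cv2.imwrite('pics/s9.png',cv2.resize(p[180:260,280:380],None,fx=7,fy=7,interpolation=cv2.INTER_CUBIC))"
```

```text
t 17.3 pos [ 0.583  -0.0761  0.0376] yaw -103.01 F [-0.03  1.14 -0.89] grip 0.0139
```

View pics/s9.png

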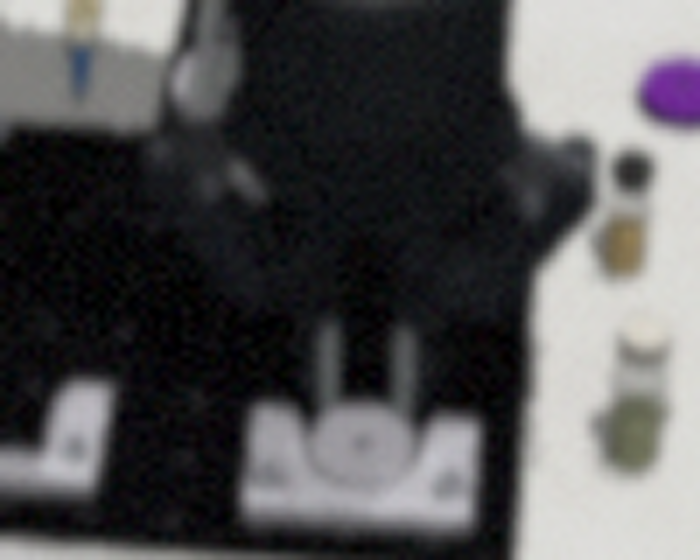

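Call:
{"fn": "play_rows", "kwargs": {
  "plan": [
    [0, 0.002, 0, 0, 0, 0],
    [0, 0.003, 0, 0, 0, 0],
    [0, 0.003, 0, 0, 0, 0],
    [0, 0.003, 0, 0, 0, 0]
  ]
}}

```text
t: 17.85
tool_pos: [0.5828, -0.0765, 0.0376]
orientation: [-0.0, 0.994, -0.113, 0.0]
wrist_force: [0.2, 3.4, -1.4]
grip_width: 0.0141
```

Call:
{"fn": "play_rows", "kwargs": {
  "plan": [
    [0, 0.002, 0, 0, 0, 0],
    [0, 0.003, 0, 0, 0, 0],
    [0, 0.003, 0, 0, 0, 0],
    [0, 0.003, 0, 0, 0, 0]
  ]
}}

```text
t: 18.35
tool_pos: [0.5827, -0.0768, 0.0376]
orientation: [-0.001, 0.994, -0.113, 0.0]
wrist_force: [1.1, 6.9, 0.3]
grip_width: 0.0138
```

Firm resistance (3.4 then 6.9 N). I back off straight, lift and look.

Call:
{"fn": "play_rows", "kwargs": {
  "plan": [
    [0, -0.02, 0, 0, 0, 0],
    [0, -0.08, 0, 0, 0, 0],
    [0, -0.12, -0.05, 0, 0, 0],
    [0, -0.16, -0.25, 0, 0, 0],
    [-0.2, -0.2, -0.5, 0, 0, 0],
    [-0.45, -0.2, -0.6, 0, 0, 0],
    [-0.7, -0.2, -0.65, 0, 0, 0],
    [-0.8, -0.2, -0.65, 0, 0, 0],
    [-0.8, -0.2, -0.65, 0, 0, 0]
  ]
}}

```text
t: 19.48
tool_pos: [0.3946, 0.0178, 0.201]
orientation: [-0.0, 0.994, -0.112, -0.001]
wrist_force: [-0.4, 0.2, -0.4]
grip_width: 0.0143
```

```bash
python3 -c "
from h import *
p=disc('top10')
a=p[160:225,320:400];b=p[130:290,190:400]
cv2.imwrite('pics/top10c.png',np.vstack([cv2.resize(a,(480,390),interpolation=cv2.INTER_CUBIC),np.zeros((5,480,3),np.uint8)]))
cv2.imwrite('pics/top10d.png',cv2.resize(b,None,fx=3.8,fy=3.75,interpolation=cv2.INTER_CUBIC))
# predicted silhouette of a home disc vs. image
mv()
print(proj('top',np.r_[N[:2],.018]))
g=cv2.GaussianBlur(cv2.resize(p[150:240,310:410],None,fx=6,fy=6,interpolation=cv2.INTER_CUBIC),(0,0),2)
th=np.linspace(0,2*np.pi,60)
"
```

```text
[341 177  29  38 701] nest mm [ 8.1 -0.1]
[270 188  24  28 421] nest mm [-125.1  -46.6]
[323 231  30  39 470] nest mm [   4.8 -110.6]
t 19.525 pos [0.398  0.0168 0.2011] yaw -102.94 F [1.14 0.1  1.15] grip 0.0141
[[351.17794982 194.17981776]]
```

View pics/top10d.png

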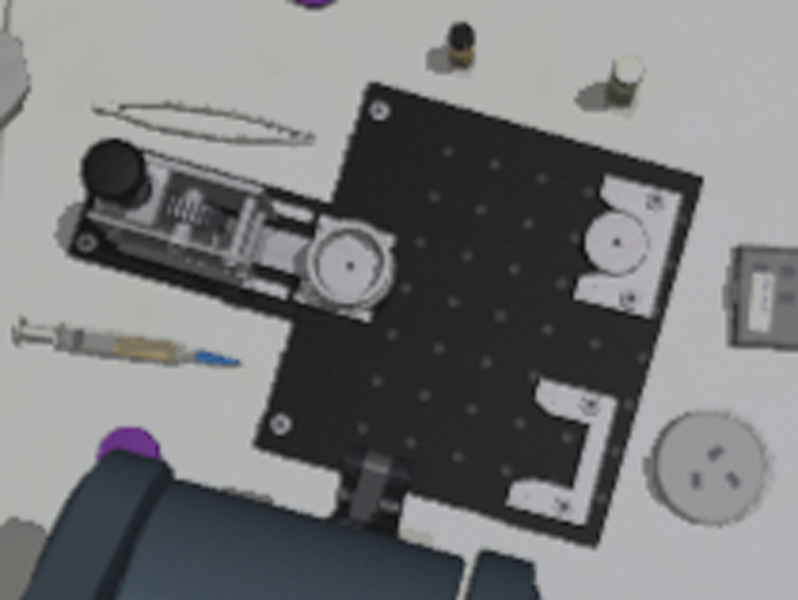

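```bash
python3 -c "
from h import *
xs=np.arange(-24,32,2.)
for y in (-1.,5.):
  uv=proj('top',np.c_[pose(N,np.c_[xs/1000,np.full(len(xs),y/1000)]),np.full(len(xs),.016)]).astype(np.float32)
  for t in ('top6','top10'):
    g=cv2.imread(f'pics/{t}.png',0);v=cv2.remap(g,uv[:,:1],uv[:,1:],cv2.INTER_LINEAR).ravel()
    print(t,y,[(int(a),int(b)) for a,b in zip(xs,v)])
g=cv2.imread('pics/top10.png')
cv2.imwrite('pics/z.png',cv2.resize(g[170:222,330:386],None,fx=11,fy=11,interpolation=cv2.INTER_CUBIC))"
```

```text
top6 -1.0 [(-24, 40), (-22, 55), (-20, 64), (-18, 56), (-16, 44), (-14, 40), (-12, 41), (-10, 40), (-8, 40), (-6, 40), (-4, 40), (-2, 41), (0, 40), (2, 46), (4, 58), (6, 56), (8, 45), (10, 41), (12, 41), (14, 41), (16, 44), (18, 162), (20, 180), (22, 181), (24, 180), (26, 166), (28, 97), (30, 56)]
top10 -1.0 [(-24, 40), (-22, 53), (-20, 63), (-18, 51), (-16, 32), (-14, 140), (-12, 167), (-10, 170), (-8, 171), (-6, 172), (-4, 172), (-2, 171), (0, 135), (2, 121), (4, 153), (6, 169), (8, 170), (10, 171), (12, 172), (14, 174), (16, 165), (18, 171), (20, 176), (22, 178), (24, 177), (26, 163), (28, 95), (30, 56)]
top6 5.0 [(-24, 40), (-22, 40), (-20, 40), (-18, 40), (-16, 39), (-14, 40), (-12, 40), (-10, 41), (-8, 41), (-6, 40), (-4, 40), (-2, 41), (0, 40), (2, 41), (4, 41), (6, 41), (8, 41), (10, 42), (12, 42), (14, 32), (16, 104), (18, 160), (20, 178), (22, 182), (24, 180), (26, 158), (28, 94), (30, 49)]
top10 5.0 [(-24, 39), (-22, 40), (-20, 39), (-18, 39), (-16, 40), (-14, 93), (-12, 152), (-10, 169), (-8, 169), (-6, 169), (-4, 169), (-2, 171), (0, 169), (2, 168), (4, 170), (6, 171), (8, 173), (10, 171), (12, 169), (14, 170), (16, 153), (18, 163), (20, 174), (22, 177), (24, 176), (26, 154), (28, 92), (30, 48)]
```

View pics/z.png

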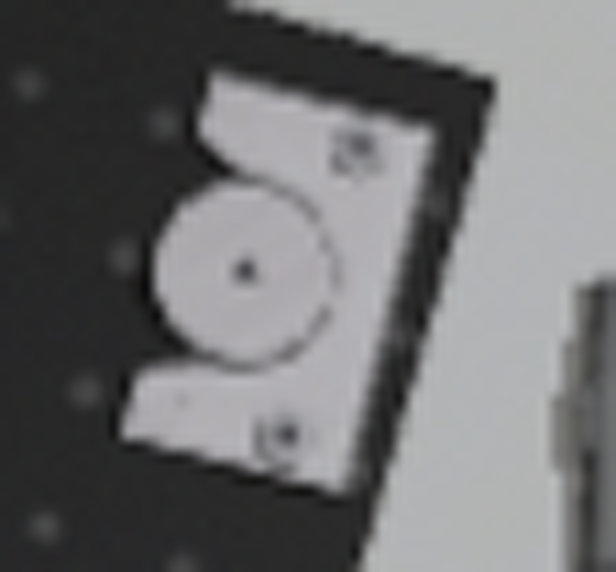

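The disc sits flush against the pocket's back wall with no gap. A quick check of the stack height and the bystanders, then I hand in.

```bash
python3 -c "
from h import *
from bench import capture,order
p,d=capture('top');d0=np.load('pics/top0.npy');a=cv2.imread('pics/top0.png')
u,v=proj('top',np.r_[F[:2],.04])[0].round().astype(int)
print('stack drop mm',(np.median(d[v-3:v+4,u-3:u+4])-np.median(d0[v-3:v+4,u-3:u+4]))*1000)
diff=cv2.absdiff(cv2.GaussianBlur(p,(3,3),0),cv2.GaussianBlur(a,(3,3),0)).max(2)>45
n,l,st,c=cv2.connectedComponentsWithStats(diff[100:330,185:520].astype(np.uint8))
print([(s[:2]+[185,100]).tolist()+s[2:].tolist() for s in st[1:] if s[4]>8])
print(order.close_job())"
```

```text
stack drop mm 8.3099
[[344, 186, 17, 17, 230], [185, 248, 148, 82, 9410], [287, 250, 6, 4, 17]]
the job is handed in; nothing more can be done
None
```

I dispensed one disc and pushed it fully home in the round-ended nest. The job is handed in at about 20 s on the robot clock, well under the 48 s limit.

**Plunger:** I pressed it once to its stop with the closed fingertips. The force jumped to 13 N with no further travel, and the disc came out 47 mm ahead of the magazine. I then let the plunger come back up.

**Pushing the disc:** I used two fingertips 14 mm apart as a fork. I pushed the disc sideways onto the nest's axis, then along the axis until it met firm resistance of about 7 N. It was never gripped or lifted.

**Last checks:**
- **Disc:** the final close-up shows its far edge meeting the pocket's back wall with no visible gap. Its centre dot came out about 1 mm deeper than my estimate of home, which is within the camera calibration error.
- **Magazine:** the stack dropped 8.3 mm, so the next disc has dropped. The top view shows the knob back up.
- **Bystanders:** before-and-after top views differ only at the disc in the nest and in the area around the arm. The arm covered part of the lower left, including one purple look-alike and the orange one, so I could not fully check those two. I never moved near them.

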